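# Seat a tube block on the block heater and hold a contact thermometer on its check spot

### The job

Fit the aluminium tube block onto the block heater so that both locating pins enter the holes in its underside and it lies flat on the plate, and let go of it. Then take the contact thermometer out of its stand and hold it upright with its sprung tip inside the ring engraved on top of the block, pressing lightly so that the tip is pushed about halfway in, and finish while still holding it there. Leave the timer, the marker and the beaker where they are.

Things in the scene. Friction and masses are not known exactly. Their poses are not given: they have to be found in the camera images.
- block: loose aluminium tube block, 64 x 100 x 46 mm (x, y, z), about 0.65 kg, on the worktop. Origin: centre of its underside, z up. Top: seven 14 mm wells in two rows, an engraved ring in the eighth place (corner -x, +y), a bow handle over the middle along y. Underside: two holes, 11 mm wide, 16 mm deep, 2 mm chamfers, at x = 0, y = +-36 mm. It fits the heater either way round (half a turn).
- block_handle (a point): centre of the block's handle bar, 80.5 mm above the block's underside. The bar is 10 mm wide (block x), 62 mm long (block y), 9 mm high, on two 7 mm posts at block y = +25 and -25 mm; 30 mm free height between bar and block top.
- check_spot (a point): centre of the engraved ring (20 mm outside diameter) on the block's flat top face, at block x = -18, y = +36, z = 46 mm.
- heater: block heater fixed to the worktop, 171 x 128 mm (x, y), origin under its middle, its sloping control panel with display towards its -x. On its top, at heater x = +20 mm, lies an 82 x 112 mm aluminium plate whose upper face is 58 mm above the worktop.
- heater_seat (a point): centre of the plate's upper face, midway between the two locating pins, where the block's origin comes when seated. Pins: 8 mm diameter, 14 mm tall with tapered tops, at heater y = +36 and -36 mm from this point.
- stand: fixed stand of the thermometer: an upright tube, 34 mm outside, 18 mm bore, on a 60 mm round foot; origin under its centre, rim 85 mm above the worktop, open at the top.
- probe: loose contact thermometer, 0.14 kg, upright in the stand. Origin: centre of the underside of its 30 mm collar, which rests on the stand's rim; z runs up the handle. Handle: 28 x 22 mm (x, y), z = 10 to 84 mm, flat sides to grip; top of its cap at z = 90 mm. Below the collar: 9 mm stem to z = -52 mm, then the sprung tip. It must rise 70 mm to leave the stand.
- probe_end (a point): centre of the contact face of the sprung tip (8 mm foot), at probe z = -68 mm when the tip is fully out.
- probe_tip (a joint): how far the sprung tip is pushed into the stem, m: 0 fully out, 0.012 fully in. Its spring takes 0.7 N to start and 0.7 N for each further mm (about 5 N at halfway).
- timer: timer, white, 64 x 64 x 16 mm, a bystander lying on the worktop; origin under its centre
- marker: marker pen, 135 mm long, 16 mm thick, a bystander lying on the worktop; origin under its middle
- beaker: clear beaker, 69 mm wide, 85 mm tall, a bystander standing on the worktop; origin under its centre

How it is judged:
By the outcome, as a careful person would: the job done as asked, in the order asked, and still so for the second after the job is handed in, while the arm keeps its last pose, push and grip.
It also fails if it takes over 67 s, if anything falls off the work surface, if the arm or the gripper's body presses on something with over 40 N, if the wrist force passes 120 N, or if a joint passes its speed limit or range.

### The arm

A 6-joint arm with a two-finger parallel gripper is mounted at the origin on a cart in front of the work surface, level with it; the furniture and walls round the work are solid. World frame = base frame: x ahead of the robot, y to its left, z up, the work surface at z = 0. Lengths are in mm, angles in rad, forces in N, time in s.
With the tool pointing down it reaches from about 325 to 875 mm from the base axis. Payload 4.4 kg.
Tool frame: the origin (TCP) lies on the centre line of the jaws, within the pads' length; the fingertips stand ahead of it and the grasp point (between the pads) lies 6 mm ahead of it (ctrl.tcp_to_tips is the z of the fingertips in the tool frame, in mm); z points along the fingers, y is the direction in which the jaws open and shut (so a half turn about z gives the same grasp; the last joint's range is limited). The gripper opens to 85 mm and grips with 20 to 120 N. Pads are 22 mm wide; open, the fingers measure 114 mm over their backs; the gripper's body (76 mm by 85 mm) begins 54 mm behind the grasp point. The pads swing forward as they close: fully open they stand 13 mm farther back than shut.
Start: joints at [-1.395, 0.207, 1.542, -0, 1.393, -0.15], TCP at [184.026, -544.758, 222.082] pointing down, gripper open.
Joint ranges: [-2.73, 2.73], [-0.86, 2.22], [0.23, 2.46], [-1.11, 4.25], [0.08, 2.63], [-2.82, 2.82]. Speed limits (rad/s): [2.79, 2.79, 3.14, 3.14, 3.14, 3.14].

### API

Orientations are given as a 3x3 rotation matrix whose columns are the frame's x, y, z axes.
In Python, from plant import ctrl, sensors, optics gives the robot as it stands. Calls block until the motion is done:
- ctrl.move_ptp(position, orientation): joint-space move of the TCP to a pose.
- ctrl.move_l(position, rot=None, vel=150, threshold=None): straight line of the TCP; rot=None keeps the orientation; vel is the mean speed in mm/s. With threshold (N) it stops when the force on the tool has changed by that much, and returns True; else False.
- ctrl.set_joints(angles): joint-space move.
- ctrl.gripper_to(opening, force=None): finger opening in mm; force is the grip in N (None keeps the last); returns when the fingers have stopped.
- ctrl.hold(seconds).
- ctrl.solve_ik(position, orientation): joint angles nearest the present ones, or None.
- sensors.read_state(): the state.
- optics.grab_frame(name): name is "scene" or "top"; returns (picture, depth): 400x640x3 uint8, red, green, blue; 400x640 float32, mm along the optical axis (not along the pixel's ray), 0 where there is no reading.
- optics.camera_params(name): a dict with "mtx" (3x3 intrinsics, pixels), "R" (3x3) and "t" (3): a world point X has camera coordinates R X + t. Camera axes: x right, y down, z forward; pixel columns grow to the right and rows downward; lengths in mm; the calibration is good to about 2 mm. A picture is of the moment at which its call begins. camera_params takes no time and is no camera call.
A pose or a line that the arm cannot do raises ctrl.MotionError and nothing moves.
- ctrl.finish_job(): hands the job in, once; it reports no verdict.
The state is a dict: "t": time; "q": joint angles; "qvel": joint speeds; "tau": joint torques, N m; "eef_pos": TCP position; "eef_rot": TCP orientation; "force": force on the tool from outside, world axes, zero at the start; "wrist_torque": the same for the moment, N m; "grip_width": finger opening in mm.
Only numpy, scipy, OpenCV 4.12 (cv2) and the standard library are available. Lean on these libraries where they do the work, as an engineer would, in place of code of your own. Each camera call takes 0.05 s, during which the arm holds its last target. There are 200 camera calls.

## Working session

There is one attempt and no reset: what is moved stays moved. The work goes in short steps, each a Python script; the robot and the scene stay as the last script left them, time stands still between calls to the robot, and variables do not carry over. Pictures are saved under pics/ and viewed, about 8 in all and at most 12, crops included, and the job is handed in when it is done.

```bash
mkdir -p pics; ls; python3 - <<'E'
from plant import ctrl,sensors,optics
import cv2,numpy as np
for n in("scene","top"):
    p,d=optics.grab_frame(n); cv2.imwrite(f"pics/{n}0.png",p[:,:,::-1]); np.save(f"pics/{n}0.npy",d)
    c=optics.camera_params(n); print(n,c["mtx"].round(1).tolist(),c["R"].round(3).tolist(),c["t"].round(1).tolist(), d.min(),d.max())
print(ctrl.tcp_to_tips,sensors.read_state())
E
```

```text
pics
scene [[436.6, 0.0, 314.6], [0.0, 436.6, 202.6], [0.0, 0.0, 1.0]] [[-0.719, -0.695, 0.001], [-0.404, 0.417, -0.814], [0.565, -0.586, -0.581]] [418.5, 259.7, 996.6] 0.0 3892.967
top [[377.1, 0.0, 317.9], [0.0, 377.1, 198.2], [0.0, 0.0, 1.0]] [[-0.001, -1.0, 0.003], [-0.986, 0.0, -0.165], [0.165, -0.003, -0.986]] [62.7, 537.7, 905.5] 0.0 1799.0403
25.0 {'t': 0.1, 'q': array([-1.39547339e+00,  2.07365406e-01,  1.54280467e+00, -2.25055465e-05,
        1.39348504e+00, -1.50492726e-01]), 'qvel': array([ 0.00133175, -0.00113075, -0.00453296,  0.00132369, -0.00043566,
       -0.00151623]), 'tau': array([-8.80365205e-04, -3.84094548e+01, -2.92549717e+01, -1.34537595e-04,
        4.90460297e-03,  1.27016980e-05]), 'eef_pos': array([ 183.91087518, -544.06281334,  221.02754211]), 'eef_rot': array([[ 9.47388739e-01,  3.20085038e-01, -3.81559385e-04],
       [ 3.20085136e-01, -9.47386614e-01,  2.02697541e-03],
       [ 2.87320247e-04, -2.04246517e-03, -9.99997873e-01]]), 'force': array([0.05209888, 0.1732194 , 0.31422179]), 'wrist_torque': array([-0.00244446, -0.03423331,  0.00186352]), 'grip_width': 85.58615146534062}
```

View pics/scene0.png

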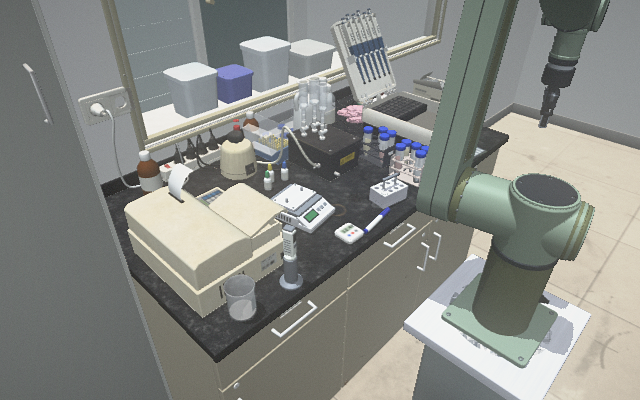

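View pics/top0.png

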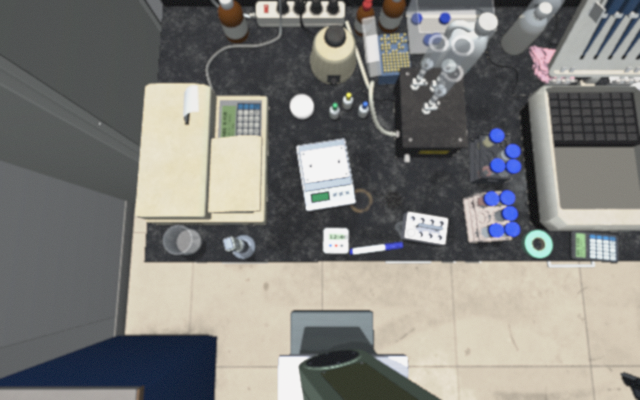

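The top view shows the heater at (327,172) with its panel towards the robot, the block at (426,228), the stand at (240,244), the timer at (336,240), the marker at (376,248) and the beaker at (182,240). I'll take enlarged crops next.

```bash
python3 - <<'E'
import cv2,numpy as np
t=cv2.imread("pics/top0.png"); s=cv2.imread("pics/scene0.png")
def crop(im,x,y,w,h,W,H): return cv2.resize(im[y:y+h,x:x+w],(W,H),interpolation=cv2.INTER_CUBIC)
a=crop(t,290,130,75,90,375,450) ; b=crop(t,395,205,60,45,420,315)
o=np.zeros((600,800,3),np.uint8); o[:450,:375]=a; o[:315,380:800]=b
o[320:600,380:800]=crop(s,362,172,60,40,420,280)
cv2.imwrite("pics/c1.png",o)
d=np.load("pics/top0.npy"); print(d[225:232,420:432:3].round(0)); print(d[155:160,318:330:3].round(0))
E
```

```text
[[902. 900. 902. 901.]
 [899. 896. 902. 898.]
 [904. 904. 900. 900.]
 [939. 934. 904. 901.]
 [938. 938. 937. 937.]
 [936. 936. 935. 936.]
 [937. 938. 937. 935.]]
[[957. 956. 957. 956.]
 [955. 955. 955. 954.]
 [956. 956. 953. 956.]
 [956. 953. 951. 954.]
 [954. 954. 956.   0.]]
```

View pics/c1.png

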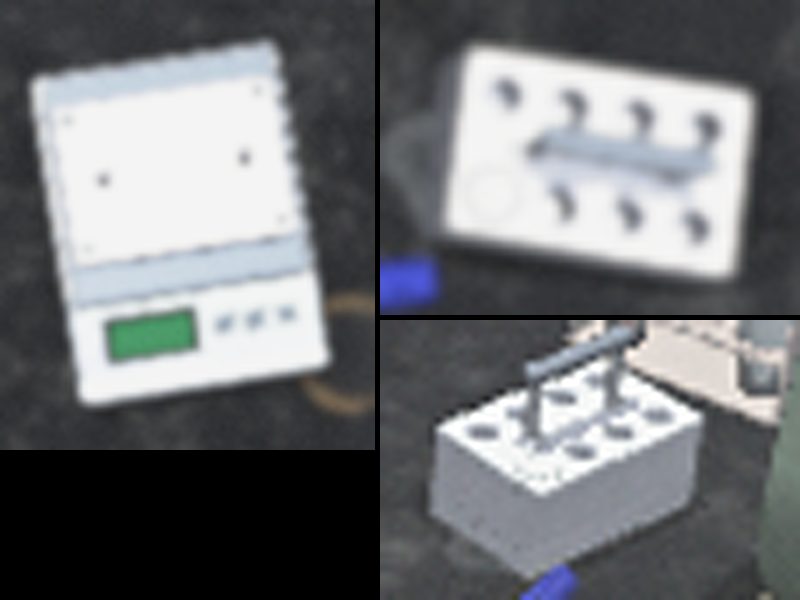

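The crop shows the heater plate with pins near (310.4,166) and (338.8,161.4). The block's ring is at the lower left, so its -x,+y corner faces the robot's left and the block's yaw is close to the heater's.

```bash
cat > h.py <<'E'
from plant import ctrl,sensors,optics
import cv2,numpy as np
def w(uv,z,n="top"):
    c=optics.camera_params(n); R,t=c["R"],c["t"]
    uv=np.atleast_2d(np.asarray(uv,float)); C=-R.T@t
    d=(R.T@np.linalg.inv(c["mtx"])@np.c_[uv,np.ones(len(uv))].T).T
    return C+d*((z-C[2])/d[:,2])[:,None]
def px(X,n="top"):
    c=optics.camera_params(n); p=c["mtx"]@(c["R"]@np.asarray(X,float)+c["t"]); return p[:2]/p[2]
def rect(mask,z,n="top",off=(0,0)):
    """largest blob of an upsampled mask -> metric rect on plane z: centre, (long,short), yaw of long axis (deg from +y)"""
    k=8
    cs,_=cv2.findContours(mask,cv2.RETR_EXTERNAL,cv2.CHAIN_APPROX_NONE)
    c=max(cs,key=cv2.contourArea).reshape(-1,2)
    P=w((c+.5)/k-.5+np.array(off),z,n)[:,:2].astype(np.float32)
    r=cv2.minAreaRect(P); b=cv2.boxPoints(r); e=[b[1]-b[0],b[2]-b[1]]
    l=max(e,key=np.linalg.norm); l=l*np.sign(l[1])
    return np.array(r[0]),sorted(r[1]),np.degrees(np.arctan2(-l[0],l[1])),c
def up(im,x,y,ww,hh): 
    return cv2.resize(im[y:y+hh,x:x+ww],(ww*8,hh*8),interpolation=cv2.INTER_LINEAR)
def Rz(deg): a=np.radians(deg); return np.array([[np.cos(a),-np.sin(a)],[np.sin(a),np.cos(a)]])
E
python3 - <<'E'
from h import *
t=cv2.imread("pics/top0.png")
print("cam",-optics.camera_params("top")["R"].T@optics.camera_params("top")["t"])
for nm,box,z in(("block",(395,205,60,45),46),("plate",(290,130,75,90),58)):
    g=up(t,*box).min(2)
    for th in((150,185,215) if nm=="block" else (225,232,238)):
        m=cv2.morphologyEx((g>th).astype(np.uint8),cv2.MORPH_OPEN,np.ones((25,25)))
        r=rect(m,z,off=box[:2]); print(nm,th,r[0].round(1),np.round(r[1],1),round(r[2],2))
p=w([[310.4,166],[338.8,161.4]],70)[:,:2]; print("pins",p.round(1),p.mean(0),np.linalg.norm(p[0]-p[1]),np.degrees(np.arctan2(-(p[0]-p[1])[0],(p[0]-p[1])[1])))
print(t[140:180:4,312:336:4].min(2))
d=np.load("pics/top0.npy")
# points from depth: heights over regions
c=optics.camera_params("top")
v,u=np.mgrid[130:260,200:460]; D=d[v,u]
X=(c["R"].T@(np.linalg.inv(c["mtx"])@np.stack([u*D,v*D,D]).reshape(3,-1)-c["t"][:,None])).T; ok=D.ravel()>0
def reg(c0,r,zl,zh):
    m=ok&(np.hypot(*(X[:,:2]-c0).T)<r)&(X[:,2]>zl)&(X[:,2]<zh); return m.sum(),X[m].mean(0).round(1),X[m].min(0).round(1),X[m].max(0).round(1)
b=w([[420,228]],46)[0,:2]
print("bar",reg(b,60,65,110)); print("worktop",reg(w([[400,180]],0)[0,:2],20,-30,30))
s=w([[240,244]],85)[0,:2]; print(s); print("probe cap",reg(s,60,150,200)); print("stand",reg(s,60,75,110))
E
```

```text
cam [380.50573763  65.74433152 981.72348842]
block 150 [ 463.4 -205.6] [ 68.4 104.5] -9.69
block 185 [ 463.4 -205.8] [ 66.1 102.2] -9.61
block 215 [ 467.8 -173.8] [37.8 63.4] 85.1
plate 225 [624.7  46.4] [ 82.8 113.3] 9.08
plate 232 [624.6  46.3] [ 80.5 111.3] 9.12
plate 238 [624.6  46.2] [ 78.3 108.6] 9.04
pins [[614.6  81. ]
 [626.5  10.3]] [620.54640677  45.64706743] 71.73081025839576 9.475952930858247
[[ 52  54  59  91 114 141]
 [185 190 201 197 195 197]
 [204 211 227 232 242 243]
 [244 244 244 244 244 244]
 [244 244 244 244 244 244]
 [244 244 244 244 244 244]
 [236 244 243 244 244 244]
 [243 244 244 244 244 244]
 [244 244 244 244 244 244]
 [244 244 243 244 244 244]]
bar (np.int64(109), array([ 462.6, -204.1,   83.3]), array([ 454.2, -234.7,   79. ]), array([ 471.2, -175.1,   88. ]))
worktop (np.int64(174), array([ 594.2, -156.3,   -0.6]), array([ 575.2, -175.2,   -6.2]), array([ 613.9, -137.6,    3.8]))
[421.30145125 246.49075926]
probe cap (np.int64(145), array([417.7, 252.3, 170.4]), array([402.9, 242. , 150.6]), array([432.7, 266.8, 177.9]))
stand (np.int64(132), array([446.9, 245.8,  85.7]), array([402.6, 218.2,  75.2]), array([480.9, 273.9, 109.5]))
```

```bash
python3 - <<'E'
from h import *
t=cv2.imread("pics/top0.png"); s=cv2.imread("pics/scene0.png")
o=np.zeros((560,800,3),np.uint8)
o[:400,:500]=cv2.resize(t[225:265,215:265],(500,400),interpolation=cv2.INTER_CUBIC)
o[:560,500:800]=cv2.resize(s[222:292,272:310],(300,560),interpolation=cv2.INTER_CUBIC)
cv2.imwrite("pics/c2.png",o)
E
```

```text
(no output)
```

View pics/c2.png

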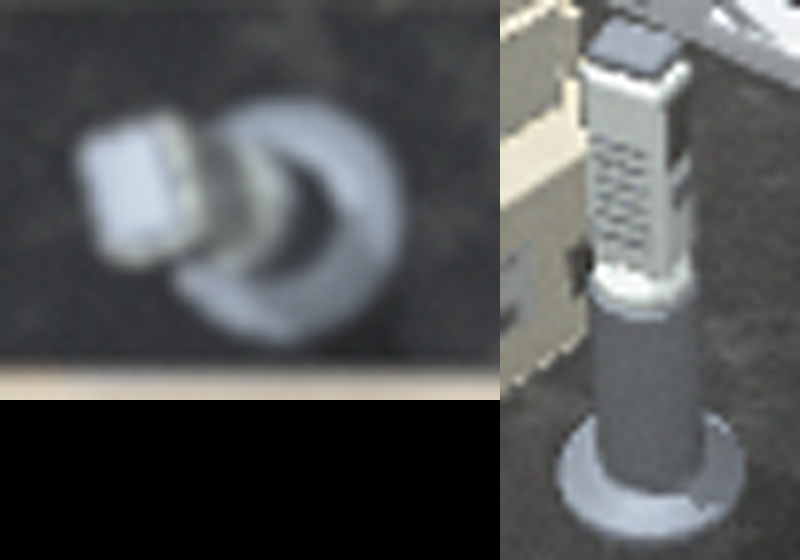

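The probe's cap centre is at about px (228.0,243.9) in top and (288.4,227.1) in scene. Its foot is centred at (242.8,246.5), and its long side lies roughly along world x at about +10.5° yaw. I'll check those numbers and the obstacle heights, then go above the block handle.

```bash
cat >> h.py <<'E'
def tool(yaw_deg):
    """pointing down, jaws open along direction yaw (deg from world x); of the half turns take the one with smaller q6"""
    best=None
    for y in (yaw_deg,yaw_deg+180):
        a=np.radians(y); Y=np.array([np.cos(a),np.sin(a),0]); Z=np.array([0,0,-1.]); yield np.c_[np.cross(Y,Z),Y,Z]
def best(pos,yaw):
    c=[(abs(q[5]),i,R) for i,R in enumerate(tool(yaw)) if (q:=ctrl.solve_ik(np.array(pos,float),R)) is not None]
    return min(c,key=lambda k:k[:2])[2]
def st(*k):
    s=sensors.read_state(); print("t",round(s["t"],2),"pos",s["eef_pos"].round(1),"F",s["force"].round(1),"M",s["wrist_torque"].round(2),"w",round(s["grip_width"],1),*k); return s
E
python3 - <<'E'
from h import *
print("cap",w([[228.0,243.9]],175),w([[288.4,227.1]],175,"scene"),"foot",w([[242.8,246.5]],8))
d=np.load("pics/top0.npy"); c=optics.camera_params("top")
def X(u,v): return (c["R"].T@(np.linalg.inv(c["mtx"])@np.array([u,v,1.])*d[v,u]-c["t"])).round(0)
for uv in((255,215),(240,212),(210,212),(430,135),(408,145),(408,120),(408,158)): print(uv,X(*uv))
B=np.array([463.4,-205.8])
R=best([*B,200],-9.6); print(R.round(2)); 
ctrl.gripper_to(50,80)
ctrl.move_ptp([*B,200],R); st(sensors.read_state()["q"].round(2))
p,dd=optics.grab_frame("scene"); a=cv2.resize(p[100:260,330:470],(700,800),interpolation=cv2.INTER_CUBIC)[:600]
cv2.imwrite("pics/c3.png",a[:,:,::-1])
E
```

```text
cap [[417.43111799 253.82756148 175.        ]] [[417.67536888 255.07217321 175.        ]] foot [[418.43802757 254.6319992    8.        ]]
(255, 215) [490. 213.  84.]
(240, 212) [494. 244. 112.]
(210, 212) [490. 305. 140.]
(430, 135) [ 681. -208.  112.]
(408, 145) [ 656. -154.  110.]
(408, 120) [ 718. -156.  114.]
(408, 158) [ 646. -172.   33.]
[[ 0.17  0.99  0.  ]
 [ 0.99 -0.17  0.  ]
 [ 0.    0.   -1.  ]]
t 2.16 pos [ 463.3 -206.7  200.2] F [0.  0.6 0.4] M [-0.02  0.01 -0.  ] w 50.0 [-0.59  0.08  1.73 -0.    1.33 -0.42]
```

View pics/c3.png

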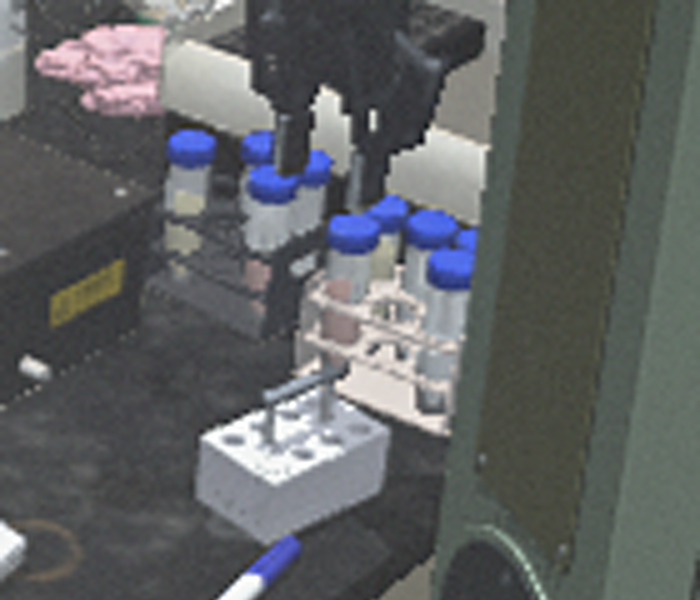

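The fingers straddle the handle and are clear of the tube rack. Next I descend, grip and lift.

```bash
python3 - <<'E'
from h import *
B=np.array([463.4,-205.8])
print(ctrl.move_l([*B,86.5],vel=100,threshold=8)); st()
ctrl.gripper_to(5,80); st()
ctrl.move_l([*B,210],vel=120); st()
ctrl.move_ptp([500,30,215],best([500,30,215],9.1)); st(sensors.read_state()["q"].round(2))
for n in("top","scene"):
    p,d=optics.grab_frame(n); cv2.imwrite(f"pics/{n}1.png",p[:,:,::-1])
t=cv2.imread("pics/top1.png");s=cv2.imread("pics/scene1.png")
cv2.imwrite("pics/c4.png",np.hstack([cv2.resize(t[120:270,260:420],(400,375)),cv2.resize(s[130:280,230:390],(400,375))]))
E
```

```text
False
t 3.49 pos [ 464.1 -206.2   87.3] F [-0.8 -0.5 -0.3] M [-0.01  0.   -0.03] w 50.0
t 3.99 pos [ 463.4 -205.8   86.6] F [-0.2  0.3  0.5] M [0.02 0.   0.04] w 5.0
t 5.17 pos [ 462.8 -205.4  209. ] F [-0.8 -0.5  0.6] M [-0.04 -0.   -0.02] w 4.9
t 6.12 pos [499.9  29.3 214.6] F [ 0.1 -1.2 -0.1] M [0.06 0.05 0.09] w 5.0 [-0.11  0.05  1.73 -0.    1.36 -0.27]
```

View pics/c4.png

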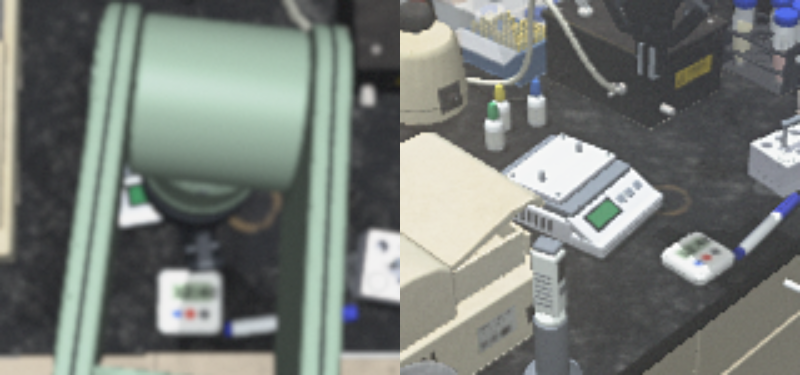

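The grip missed: the width closed to 5 mm and the block stayed put, seemingly unmoved. I'll compare projected fingertip positions with the picture to find out why.

```bash
python3 - <<'E'
from h import *
s=st()
Y=np.array([.986,-.167,0])
for sg in(-1,1): print("tip expected at c3", (px(np.array([463.3,-206.7,181])+sg*25*Y,"scene")-[330,100])*5)
print("bar ends c3",[((px(np.array([463.4,-205.8,80.5])+k*np.array([.167,.986,0]),"scene")-[330,100])*5).round() for k in(-31,31)])
# block now
p,_=optics.grab_frame("scene"); 
o=np.abs(p.astype(int)-cv2.imread("pics/scene0.png")[:,:,::-1]).max(2)[170:215,365:410]; print("diff px at block",(o>40).sum())
print("tips now",[px(s["eef_pos"]+np.array([0,0,-25]),"scene"),px(s["eef_pos"]+np.array([0,0,-25]),"top")])
q,_=optics.grab_frame("top")
a=cv2.resize(p[90:210,420-160:420],(800,600),interpolation=cv2.INTER_CUBIC); 
t=cv2.imread("pics/top0.png")
print("block top diff", (np.abs(q.astype(int)-t[:,:,::-1]).max(2)[205:250,405:450]>40).sum())
cv2.imwrite("pics/c5.png",a[:,:,::-1])
E
```

```text
t 6.22 pos [500.1  28.6 214.8] F [-1.   0.5 -0.2] M [-0.    0.01  0.03] w 5.2
tip expected at c3 [346.19807076 254.13972197]
tip expected at c3 [285.29851946 221.16757348]
bar ends c3 [array([333., 368.]), array([260., 400.])]
diff px at block 0
tips now [array([329.43537484, 170.50124773]), array([334.03348707, 204.36504282])]
block top diff 0
```

View pics/c5.png

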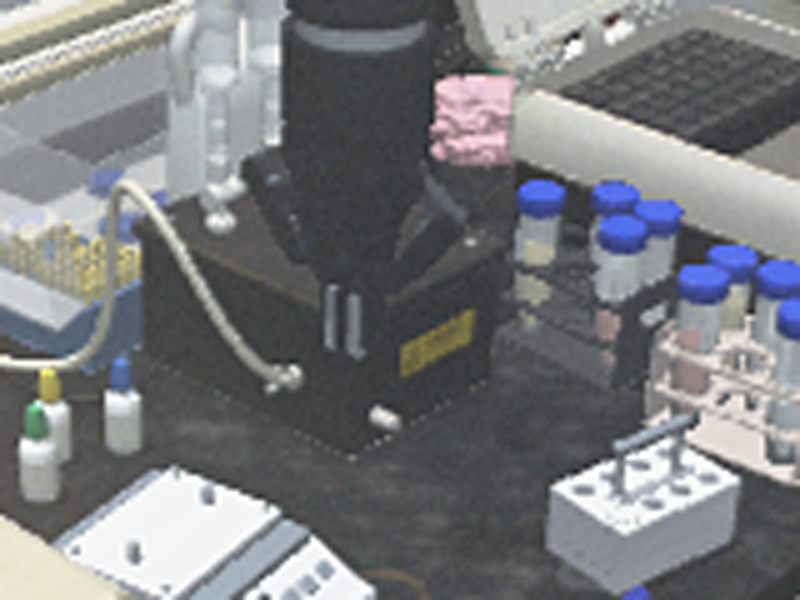

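With the jaws closed, the fingertips appear at about px (329,162), but they should be at (329.4,170.5). They sit roughly 20 mm higher than stated, so the pads closed above the bar. I'll measure this with depth and with a gentle touch on bare worktop.

```bash
python3 - <<'E'
from h import *
s=sensors.read_state()
print("dpx for -10mm z",px(s["eef_pos"]-[0,0,35],"scene")-px(s["eef_pos"]-[0,0,25],"scene"))
p,D=optics.grab_frame("scene"); c=optics.camera_params("scene")
def X(u,v,d): return (c["R"].T@(np.linalg.inv(c["mtx"])@np.array([u,v,1.])*d-c["t"])).round(0)
for v in range(140,176,3): print(v,[X(u,v,D[v,u]).tolist() for u in(326,331)])
P=[540,-70]; ctrl.move_l([*P,120],vel=250)
ctrl.move_l([*P,45],vel=100,threshold=6); st()
print(ctrl.move_l([*P,-5],vel=25,threshold=4)); st(); ctrl.move_l([*P,120],vel=150); st()
E
```

```text
dpx for -10mm z [-0.07654158  3.23088995]
140 [[505.0, 39.0, 282.0], [484.0, 44.0, 291.0]]
143 [[503.0, 41.0, 275.0], [488.0, 39.0, 279.0]]
146 [[504.0, 39.0, 265.0], [486.0, 41.0, 272.0]]
149 [[504.0, 40.0, 257.0], [489.0, 37.0, 261.0]]
152 [[502.0, 41.0, 249.0], [488.0, 38.0, 253.0]]
155 [[501.0, 42.0, 241.0], [489.0, 36.0, 244.0]]
158 [[502.0, 40.0, 231.0], [492.0, 33.0, 233.0]]
161 [[671.0, -145.0, 78.0], [487.0, 38.0, 228.0]]
164 [[672.0, -146.0, 66.0], [653.0, -150.0, 72.0]]
167 [[671.0, -145.0, 55.0], [654.0, -151.0, 60.0]]
170 [[670.0, -145.0, 44.0], [658.0, -156.0, 45.0]]
173 [[669.0, -145.0, 33.0], [653.0, -151.0, 37.0]]
t 7.99 pos [540.7 -70.1  45.7] F [ 0.7 -0.7  0.4] M [ 0.   -0.04  0.01] w 5.1
False
t 10.14 pos [540.1 -70.   -4.9] F [ 0.  -0.1 -0.7] M [ 0.01 -0.01 -0.  ] w 5.0
t 11.12 pos [539.1 -69.8 119. ] F [-0.6  0.6 -0.7] M [ 0.02 -0.   -0.04] w 5.1
```

The pads' depth puts the tips about 12 mm above the reported TCP rather than 25 mm below it, which fits the lack of contact. I'll touch again, going lower.

```bash
python3 - <<'E'
from h import *
P=[540,-70]; ctrl.move_l([*P,2],vel=150,threshold=8)
print(ctrl.move_l([*P,-40],vel=25,threshold=4)); st(); ctrl.move_l([*P,60],vel=150); st()
E
```

```text
True
t 12.78 pos [540.1 -70.   -8.9] F [-1.   1.   4.4] M [0.03 0.07 0.  ] w 4.8
t 13.39 pos [539.4 -69.8  59.4] F [-0.1 -0.  -0.5] M [-0.04  0.02 -0.03] w 5.3
```

Contact came at reported z = -8.9 where 25 was expected, so true tool z is about the reported z + 34. I'll command z - 34 from here on and retry the grasp.

```bash
echo 'DZ=-34.0' >> h.py; python3 - <<'E'
from h import *
B=np.array([463.4,-205.8])
ctrl.gripper_to(50,80)
ctrl.move_ptp([*B,150],best([*B,150],-9.6))
p,D=optics.grab_frame("scene"); cv2.imwrite("pics/s2.png",p[:,:,::-1])
print(ctrl.move_l([*B,86.5+DZ],vel=100,threshold=6)); st()
ctrl.gripper_to(2,80); s=st()
if s["grip_width"]>7:
    ctrl.move_l([*B,86.5+DZ+25],vel=60); st()
    p,D=optics.grab_frame("scene"); cv2.imwrite("pics/s3.png",p[:,:,::-1])
    p,_=optics.grab_frame("top"); cv2.imwrite("pics/t3.png",p[:,:,::-1])
E
```

```text
False
t 15.82 pos [ 464.1 -206.2   53.2] F [-0.1  0.6  0.2] M [-0.05  0.02  0.02] w 50.0
t 16.27 pos [ 463.8 -206.    53.2] F [-0.6  0.4  4.4] M [ 0.12  0.16 -0.02] w 8.3
t 16.83 pos [ 463.4 -205.8   77.6] F [-0.2  0.3 -6.4] M [ 0.06  0.02 -0.03] w 8.1
```

```bash
python3 - <<'E'
from h import *
s=cv2.imread("pics/s3.png");a=cv2.imread("pics/s2.png");t=cv2.imread("pics/t3.png")
cv2.imwrite("pics/c6.png",np.hstack([cv2.resize(s[120:220,350:420],(420,600),interpolation=cv2.INTER_CUBIC),cv2.resize(a[120:220,350:412],(372,600),interpolation=cv2.INTER_CUBIC)]))
E
```

```text
(no output)
```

View pics/c6.png

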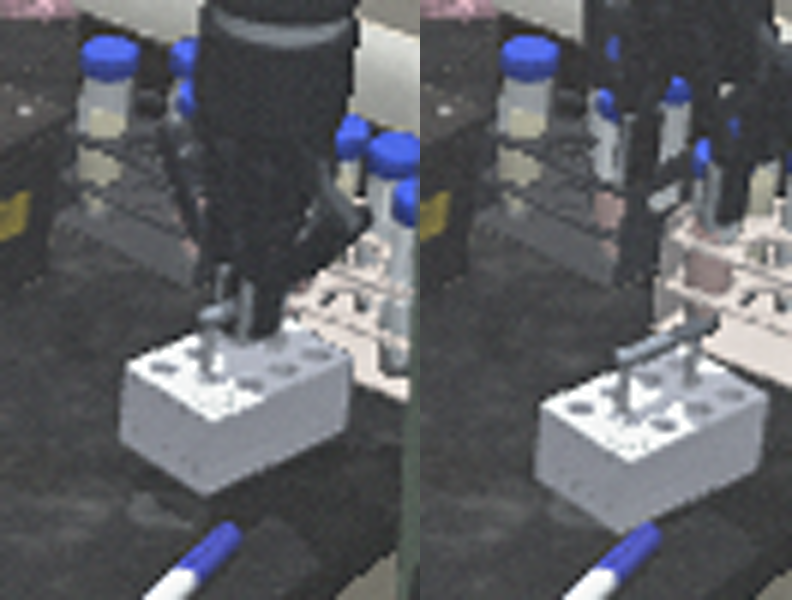

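The block is held level by the middle of its handle. I'll measure whether gripping shifted it sideways, then carry it to above the seat.

```bash
python3 - <<'E'
from h import *
a=cv2.imread("pics/s2.png");s=cv2.imread("pics/s3.png")
k=8
def U(im,x0,x1,y0,y1): return cv2.resize(im[y0:y1,x0:x1],None,fx=k,fy=k,interpolation=cv2.INTER_CUBIC)
# front faces of block: s2 crop px ~ x 368-410, y 186-210
for (x0,x1,y0,y1) in((367,391,190,211),(369,408,182,209)):
    m=cv2.matchTemplate(U(s,x0-10,x1+10,y0-20,y1+10),U(a,x0,x1,y0,y1),cv2.TM_CCOEFF_NORMED)
    _,v,_,l=cv2.minMaxLoc(m); d=np.array(l)/k-[10,20]
    c0=np.array([455,-190,23.]); J=np.c_[[px(c0+e,"scene")-px(c0,"scene") for e in np.eye(3)]].T
    res=d-J@[0,0,24.4]; print("shift",d,"score",round(v,3),"resid px",res.round(2),"-> world xy at const z",np.linalg.solve(J[:,:2],res).round(1))
B=np.array([463.4,-205.8]); S=np.array([624.6,46.3])
ctrl.move_l([*B,210+DZ],vel=150)
ctrl.move_ptp([500,30,215+DZ],best([500,30,215+DZ],9.1))
ctrl.move_l([*S,200+DZ],vel=150); st()
for n in("top","scene"):
    p,d=optics.grab_frame(n); cv2.imwrite(f"pics/{n}4.png",p[:,:,::-1]); np.save(f"pics/{n}4.npy",d)
cv2.imwrite("pics/c7.png",np.hstack([cv2.resize(cv2.imread("pics/scene4.png")[120:240,260:380],(600,600),interpolation=cv2.INTER_CUBIC)]))
E
```

```text
shift [ 0.625 -6.75 ] score 0.944 resid px [-0.14 -0.26] -> world xy at const z [ 1.1 -0.8]
shift [ 0.75 -6.5 ] score 0.911 resid px [-0.01 -0.01] -> world xy at const z [ 0. -0.]
t 19.68 pos [623.8  45.8 165.6] F [-0.1  0.7 -5.3] M [-0.02  0.08  0.03] w 8.0
```

View pics/c7.png

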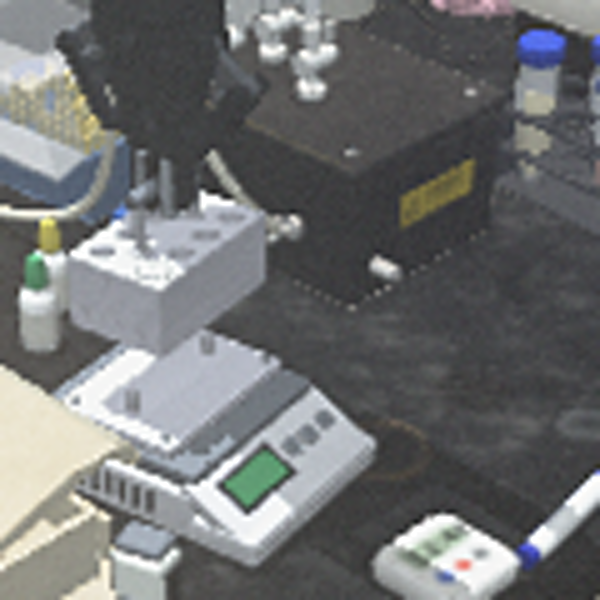

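```bash
python3 - <<'E'
from h import *
S=np.array([624.6,46.3]);R=Rz(9.1)
def c7(X): return ((px(X,"scene")-[260,120]+.5)*5).round(0)
for sg in(1,-1): print("pin top",sg,c7([*(S+R@[0,36*sg]),72]),"base",c7([*(S+R@[0,36*sg]),58]))
T=np.array([623.8,45.8])
for c in((-32,50),(-32,-50),(32,50)): print("corner",c,"bottom",c7([*(T+R@c),113.1]),"top",c7([*(T+R@c),159.1]))
print("plate corners",[c7([*(S+R@c),58]) for c in((-41,56),(-41,-56))])
E
```

```text
pin top 1 [131. 390.] base [132. 410.]
pin top -1 [205. 334.] base [205. 353.]
corner (-32, 50) bottom [160. 360.] top [157. 290.]
corner (-32, -50) bottom [264. 282.] top [263. 213.]
corner (32, 50) bottom [ 70. 324.] top [ 65. 255.]
plate corners [array([167., 451.]), array([280., 360.])]
```

Pin tops and block corners in the scene view agree with the predictions to about 1 px. I'll lower the block under a force limit.

```bash
python3 - <<'E'
from h import *
S=np.array([624.6,46.3])
ctrl.move_l([*S,144.5+18+DZ],vel=80); st()
print(ctrl.move_l([*S,144.5-4+DZ],vel=15,threshold=14)); st("true under", )
E
```

```text
t 20.39 pos [624.4  46.3 127.9] F [ 0.3 -0.3 -5.9] M [-0.01 -0.01  0.04] w 8.1
True
t 21.52 pos [624.4  46.4 111.3] F [-1.   0.5  5.6] M [-0.03  0.1   0.01] w 7.7 true under
```

It touched down at 111.3, against an expected 53.2 + 58 = 111.2, so the block is seated. Next I release it, check, and go over the probe.

```bash
python3 - <<'E'
from h import *
S=np.array([624.6,46.3]); P=np.array([418,254.])
ctrl.gripper_to(45,80); st()
ctrl.move_l([*S,230+DZ],vel=150)
zz=260+DZ
ctrl.move_ptp([420,150,zz],best([420,150,zz],100.5))
for n in("top","scene"):
    p,d=optics.grab_frame(n); cv2.imwrite(f"pics/{n}5.png",p[:,:,::-1]); np.save(f"pics/{n}5.npy",d)
st(sensors.read_state()["q"].round(2))
t=cv2.imread("pics/top5.png");s=cv2.imread("pics/scene5.png")
cv2.imwrite("pics/c8.png",np.hstack([cv2.resize(t[110:230,280:380],(400,480),interpolation=cv2.INTER_CUBIC),cv2.resize(s[150:270,260:360],(400,480),interpolation=cv2.INTER_CUBIC)]))
E
```

```text
t 21.97 pos [621.7  46.6 107.9] F [-0.1 -0.7  0.3] M [-0.02 -0.02  0.05] w 44.9
t 24.35 pos [420.3 149.8 225.8] F [ 0.9 -0.4  0.8] M [-0.05  0.02  0.03] w 45.2 [ 0.15 -0.08  1.84 -0.    1.38  1.54]
```

View pics/c8.png

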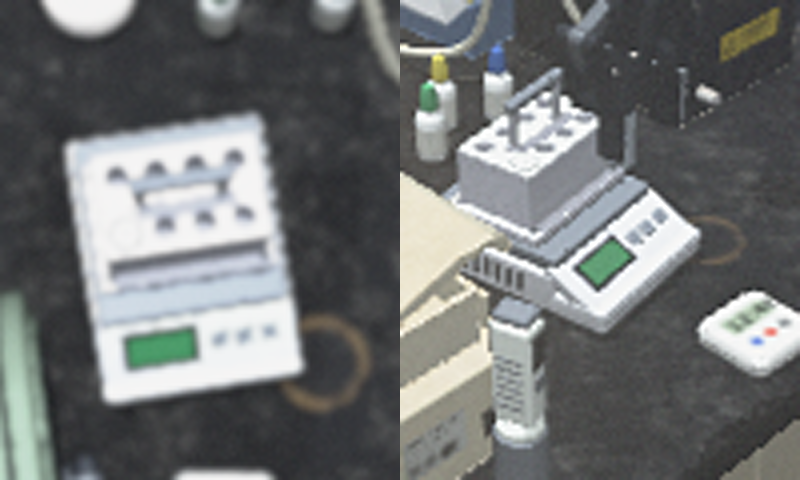

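The block sits flat and square on the plate, with the ring near top px (311.0,167.5). I'll check that position and grip the probe.

```bash
python3 - <<'E'
from h import *
S=np.array([624.6,46.3]); R=Rz(9.1)
print("ring by ray",w([[311,167.5]],104),"scene",w([[260+(521-400)/4-.5,150+162/4-.5]],104,"scene"),"expected",S+R@[-18,36])
d=np.load("pics/top5.npy"); c=optics.camera_params("top")
v,u=np.mgrid[130:190,295:355]; D=d[v,u]
X=(c["R"].T@(np.linalg.inv(c["mtx"])@np.stack([u*D,v*D,D]).reshape(3,-1)-c["t"][:,None])).T
L=(X[:,:2]-S)@R; 
m=(np.abs(L[:,0])<28)&(np.abs(L[:,1])<46)&(abs(X[:,2]-104)<12); A=np.c_[L[m],np.ones(m.sum())]; print("top plane tilt(x,y),z",np.linalg.lstsq(A,X[m,2],rcond=None)[0].round(3))
m=(X[:,2]>130)&(X[:,2]<155); print("bar",m.sum(),X[m].mean(0))
P=np.array([418,254.5])
ctrl.move_l([*P,260+DZ],vel=200); st()
print(ctrl.move_l([*P,146+DZ],vel=100,threshold=6)); st()
p,_=optics.grab_frame("scene"); cv2.imwrite("pics/s6.png",p[:,:,::-1])
ctrl.gripper_to(10,50); st()
E
```

```text
ring by ray [[602.21913236  79.00838701 104.        ]] scene [[603.28140066  78.89269461 104.        ]] expected [601.13286106  79.00005183]
top plane tilt(x,y),z [-1.40000e-02  6.00000e-03  1.03237e+02]
bar 119 [622.76638704  47.05956371 142.00557167]
t 25.02 pos [417.9 254.  225.7] F [-0.2 -1.3 -0.1] M [ 0.03 -0.03  0.  ] w 45.0
False
t 26.32 pos [418.7 254.8 112.8] F [-0.1 -0.6  0. ] M [ 0.06 -0.02 -0.02] w 45.3
t 26.69 pos [418.4 254.7 112.7] F [-0.5 -0.5  3.1] M [-0.04  0.09 -0.02] w 21.6
```

```bash
python3 - <<'E'
from h import *
P=np.array([418,254.5]); T=np.array([602,79.])
ctrl.move_l([*P,242],vel=110); st()
ctrl.move_l([520,152,240],vel=200)
ctrl.move_l([*T,216],vel=120,rot=None); ctrl.hold(.3); st()
for n in("top","scene"):
    p,d=optics.grab_frame(n); cv2.imwrite(f"pics/{n}7.png",p[:,:,::-1])
s=cv2.imread("pics/scene7.png");t=cv2.imread("pics/top7.png")
cv2.imwrite("pics/c9.png",np.hstack([cv2.resize(s[110:230,260:340],(400,600),interpolation=cv2.INTER_CUBIC),cv2.resize(t[130:190,290:330],(400,600),interpolation=cv2.INTER_CUBIC)]))
e=np.array([*T,216-112.7+85-68]); print("end expected c9", (px(e,"scene")-[260,110]+.5)*5, (px(e,"top")-[290,130]+.5)*10, e)
E
```

```text
t 28.02 pos [417.4 254.2 241. ] F [-1.1  0.4 -1.7] M [-0.01  0.01  0.05] w 21.5
t 30.28 pos [601.8  79.4 216.3] F [-0.6 -0.4 -1.7] M [ 0.02 -0.01  0.01] w 21.6
end expected c9 [151.73908384 379.24154019] [214.0260975  363.86084711] [602.   79.  120.3]
```

View pics/c9.png

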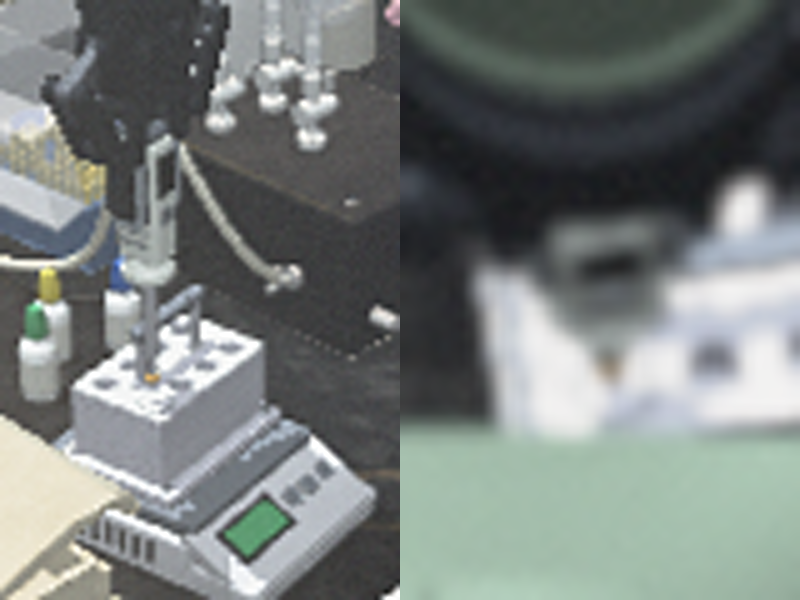

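Probe end is in the scene crop at (151,379), expected (152,379), and in the top crop at (211,372), expected (214,364). The probe is upright above the ring. Next I press down, guided by averaged force and height.

```bash
cat >> h.py <<'E'
def avg(n=8):
    r=[]
    for _ in range(n):
        ctrl.hold(.05); s=sensors.read_state(); r.append([*s["force"],s["eef_pos"][2]])
    return np.mean(r,0).round(2)
E
python3 - <<'E'
from h import *
T=np.array([602,79.]); b=avg(); print("base",b)
for z in(203,200,198,196,194.2):
    ctrl.move_l([*T,z],vel=20); a=avg(6); print(z,a,"dF",a[2]-b[2])
st()
E
```

```text
base [-9.0000e-02  1.4000e-01 -1.4600e+00  2.1602e+02]
203 [-3.0000e-02 -3.5000e-01 -1.5100e+00  2.0322e+02] dF -0.050000000000000044
200 [ -0.28   0.27  -1.56 199.93] dF -0.10000000000000009
198 [-3.0000e-02 -2.1000e-01  4.2000e-01  1.9831e+02] dF 1.88
196 [  0.43  -0.21   2.16 196.26] dF 3.62
194.2 [  0.72  -0.54   3.03 194.43] dF 4.49
t 34.13 pos [602.2  79.  194.4] F [ 0.1 -0.6  3.8] M [-0.04 -0.11  0.02] w 21.3
```

```bash
python3 - <<'E'
from h import *
ctrl.move_l([602,79,193.7],vel=20); print(avg(12)); st()
p,d=optics.grab_frame("scene"); cv2.imwrite("pics/s8.png",p[:,:,::-1])
s=p[:,:,::-1]
cv2.imwrite("pics/c10.png",np.hstack([cv2.resize(s[135:225,262:322],(400,600),interpolation=cv2.INTER_CUBIC),cv2.resize(s[150:330,200:380],(400,600*400//600),interpolation=cv2.INTER_CUBIC).copy() if 0 else cv2.resize(s[150:330,210:330],(400,600),interpolation=cv2.INTER_CUBIC)]))
print("ring centre expected c10",(px([602,79,104],"scene")-[262,135]+.5)*400/60)
E
```

```text
[ 6.800e-01 -1.600e-01  3.500e+00  1.938e+02]
t 34.98 pos [602.1  79.  193.8] F [ 0.7 -0.4  4.4] M [-0.04 -0.27 -0.06] w 21.6
ring centre expected c10 [190.23173834 371.27588375]
```

View pics/c10.png

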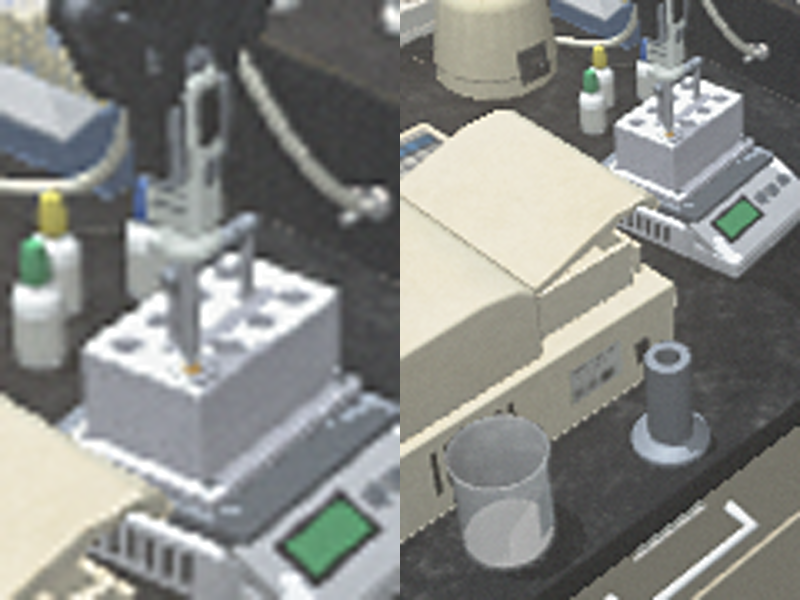

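The tip is at crop (192,370), with the ring centre expected at (190,371). The force rise is 4.96 N, which means about 6 mm of travel, so I'm handing in.

```bash
python3 -c "
from h import *
ctrl.finish_job(); st()"
```

```text
the job is handed in; nothing more can be done
the job is handed in; nothing more can be done
```

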